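Snap the sealing cap onto an evidence canister and keep it pressed

TASK

Take the large knobbed snap cap out of the parts tray and press it straight down onto the bare neck of the open canister until it clicks past the spring balls; then keep pressing so that the rubber sealing ring under it stays well squeezed. Finish while still holding the cap down like that, without letting go, and leave everything else where it stands.

Things in the scene. Friction and masses are not known exactly. Their poses are not given: they have to be found in the camera images.
- cap: the snap cap: plain grey plastic, 80 mm tall, standing mouth down in one of five places on the tray floor. A hollow skirt 40 mm across and 36 mm high with a flat shoulder, and on it a plain round knob 22 mm across and 44 mm high. Origin: centre of the knob, 22 mm above the shoulder, 22 mm below the top, 58 mm above the mouth. z up along the knob. Yaw does not matter. About 80 g
- cap_mouth (a point): centre of the cap's mouth, at its lower rim. An inner lip, 5 mm high from the rim up, narrows the bore there to 27 mm; above it the bore is 35 mm
- neck_top (a point): centre of the flat top of the open canister's bare neck, z up, 97 mm above the counter. Neck 24 mm across; its top 7 mm taper to 16 mm across and guide a cap up to about 4 mm off centre. Below is an aluminium can 68 mm across, 33 mm under this point, on a steel plate 105 mm square and 12 mm thick; all fixed to the counter
- balls (a point): on the neck's axis, 13 mm below neck_top, at the height of the centres of four steel spring balls that stand 4.5 mm out of the neck. The lip meets them with the mouth about 7 mm below neck_top and needs about 8 to 15 N of push to pass; the force drops near 13 mm, and from about 18 to 24 mm the balls pull the cap down: the click. At 25 mm it rests on the unsqueezed ring; the knob's centre is then 33 mm above neck_top
- seal (a joint): how far the black rubber sealing ring round the neck's foot is squeezed, in m: 0 free, at most 0.005. Ring 39 mm across, 8 mm high, its free top 25 mm below neck_top. It starts to give at about 1.5 N, then takes 2.5 N per mm, and springs back when the push stops
- sealed_can: a second fixed canister of the same kind, further back, with its cap already on (152 mm tall in all): only an example, to be left alone. Origin at the centre of its underside
- tray: white plastic tray fixed on the counter: outside 240 x 190 mm (its x and y), rim 30 mm high, floor and walls 5 mm thick; origin at the centre of its underside. It holds the cap, the stopper, the tube, the disc and the weight, standing at least 60 mm apart between centres, one at its centre and four towards its corners
- stopper: solid grey plastic stopper, a bystander: 26 mm disc foot 18 mm high under a 13 mm stem, 50 mm tall in all; origin at the centre of its underside. It looks like a small cap but is much smaller than the cap and has no mouth
- tube: short standing piece of brown cardboard tube, a bystander: 32 mm across, 32 mm tall; origin at the centre of its underside
- disc: flat grey plastic disc lid, a bystander: 44 mm across, 14 mm tall, no knob; origin at the centre of its underside
- weight: small steel check weight, a bystander: 30 mm across, 30 mm tall; origin at the centre of its underside
- mug: white mug on the counter, a bystander: 80 mm across plus handle, 92 mm tall; origin at the centre of its underside
- tape_roll: roll of clear tape lying flat, a bystander: 90 mm across, 40 mm tall; origin at the centre of its underside
- stapler: black stapler, a bystander: 150 x 50 mm, 44 mm tall; origin at the centre of its underside
Not all that is in view belongs to the job. Leave any blue look-alike of the part that bears neck_top alone. Leave any green or purple look-alike of the cap alone.

How it is judged:
On the way, in this order (a step that is already met when the one before it is completed fails the run):
1. the cap is gripped and lifted clear of the tray (height (world z) of cap above 0.12 m and contact force between the fingers and cap above 1 N), for 0.1 s.
2. the cap has clicked past the spring balls, upright on the neck (z of cap in the frame of neck_top below 0.0345 m and horizontal distance between cap and neck_top below 0.004 m and angle between cap's own z axis and vertical below 0.12 rad), for 0.2 s.
At the end, for the whole second after the job is handed in: Through the last second the cap sits upright on the neck (within 4 mm and 0.12 rad), clicked past the balls, with the fingers still on it (over 2 N) and pushing it down so that the sealing ring is squeezed by more than 1.5 mm (about 5 N); all bystanders within 50 mm of where they began (z of cap in the frame of neck_top below 0.0325 m and value of joint seal above 0.0015 m and horizontal distance between cap and neck_top below 0.004 m and angle between cap's own z axis and vertical below 0.12 rad and contact force between the fingers and cap above 2 N and linear speed of cap below 0.02 m/s and distance of each of stopper, tube, disc, weight, mug, tape_roll, stapler from where it was at the start of the episode below 0.05 m); the arm keeps its last pose, push and grip.
It fails at once if a bystander is knocked or carried more than 50 mm from its place (distance of any of stopper, tube, disc, weight, mug, tape_roll, stapler from where it was at the start of the episode above 0.05 m).
It also fails if it takes over 48 s, if anything falls off the work surface, if the arm or the gripper's body presses on something with over 40 N, if the wrist force passes 120 N, or if a joint passes its speed limit or range.

ROBOT

A 6-joint arm with a two-finger parallel gripper is mounted at the origin on the work surface. World frame = base frame: x ahead of the robot, y to its left, z up, the work surface at z = 0. Lengths are in m, angles in rad, forces in N, time in s.
With the tool pointing down it reaches from about 0.425 to 1.125 m from the base axis. Payload 14.9 kg.
Tool frame: the origin (TCP) lies between the finger pads; the fingertips stand 19 mm ahead of it and the grasp point (between the pads) is the TCP; x points along the fingers, z is the direction in which the jaws open and shut, and the axes are right-handed (so a half turn about x gives the same grasp; the last joint's range is limited). The gripper opens to 91 mm and grips with 3 to 60 N. Pads are 32 mm wide; open, the fingers measure 118 mm over their backs; the gripper's body (76 mm by 178 mm) begins 60 mm behind the grasp point.
Start: joints at [1.092, 0.379, 1.734, -0, 1.028, -0.033], TCP at [0.302, 0.632, 0.233] pointing down, gripper open.
Joint ranges: [-2.77, 2.77], [-0.74, 2.19], [0, 2.66], [-1.06, 4.2], [0.31, 2.87], [-3.08, 3.08]. Speed limits (rad/s): [1.89, 1.89, 2.39, 3.14, 3.14, 3.14].

INTERFACE

Orientations are given as a 3x3 rotation matrix whose columns are the frame's x, y, z axes.
In Python, from plant import robot gives the robot as it stands. The module is installed in compiled form; this text tells all that it offers.
- The arm moves only by the shell command python3 -m inch 'ROWS'. ROWS is JSON, one flat list of numbers, 7 for each row, row after row: the closure, from -1 (fully open) to 1 (shut), so that 0 is half open, then the shift along the tool's x, y, z in units of 25 mm (1.0 is 25 mm), then the turn, a rotation vector about the tool's x, y, z in degrees. A call has 1 to 20 rows; each row is the pose to reach, as a shift and turn from the pose commanded when the call began, along the tool's axes at that moment; what a row does not reach only later rows make up. A row lasts 1/10 s, in which the tool goes at most 50 mm and 8.59 degrees, less where a joint would pass 70% of its speed; a pose out of reach is approached as far as the arm can. A call with a gripper value outside its range is refused whole. The fingers move at their own pace and stop on an object; the grip force is fixed at half the most. Time passes only in rows, so rows that repeat a pose let the fingers close. It gives the time, the measured TCP pose, the force and the opening at its end, in the units of the state.
- robot.read_state(): the state, without advancing time (a new reading comes with each control period).
- robot.capture(name): name is "scene" or "top" or "wrist"; returns a dict with "image" (420x560x3 uint8, red, green, blue), "vertical_fov" (degrees; the focal length in pixels is half the picture's height over the tangent of half this angle, whatever the lens; pixels are square), "cx", "cy" (the principal point, pixels), "R" (3x3) and "t" (3): a world point X has camera coordinates R X + t; the wrist camera has in their place "mount" (4x4, takes a point from camera to tool coordinates, whose origin is the TCP and whose axes are the tool frame's). Camera axes: x right, y down, z forward; pixel columns grow to the right and rows downward; lengths in m; the calibration is good to about 2 mm. The wrist camera is an equidistant fisheye: a pixel r from the principal point sees the ray r / f radians off the axis. A picture is of the moment at which its call begins: read the wrist's pose just before it. There is no depth.
- robot.hand_in(): hands the job in, once; it reports no verdict.
The state is a dict: "time_s": time; "joint_positions": joint angles; "qd": joint speeds; "effort": joint torques, N m; "position": TCP position; "tool_rot": TCP orientation; "contact_force": force on the tool from outside, world axes, zero at the start; "wrist_torque": the same for the moment, N m; "opening": finger opening in m.
Only numpy, scipy, OpenCV 4.12 (cv2) and the standard library are available. Lean on these libraries where they do the work, as an engineer would, in place of code of your own. Each camera call takes 0.05 s, during which the arm holds its last target.

## Working session

There is one attempt and no reset: what is moved stays moved. The work goes in short steps, Python scripts to look and compute and a shell command to move; the robot and the scene stay as the last step left them, time stands still between calls to the robot, and variables do not carry over. Pictures are saved under pics/ and viewed, and the job is handed in when it is done.

```bash
mkdir -p pics
python3 - <<'E'
from plant import robot
import cv2,pickle
s=robot.read_state();print(s)
d={}
for n in ("scene","top","wrist"):
    c=robot.capture(n);d[n]=c
    cv2.imwrite(f"pics/{n}0.png",c["image"][:,:,::-1])
    print({k:v for k,v in c.items() if k!="image"})
pickle.dump((s,d),open("c0.pkl","wb"))
E
```

```text
{'time_s': 0.0, 'joint_positions': array([ 1.09165799e+00,  3.79405732e-01,  1.73477903e+00,  1.69091409e-05,
        1.02846100e+00, -3.33340445e-02]), 'qd': array([-8.41514096e-04,  1.15164812e-03,  1.60547614e-04,  5.24208750e-06,
       -1.37685666e-03,  1.93949044e-03]), 'effort': array([ 1.32065081e-03, -7.63741136e+01, -4.34360290e+01,  6.51968597e-02,
        4.24679951e-02, -1.11359286e-04]), 'position': array([0.30168313, 0.63124875, 0.23229108]), 'tool_rot': array([[-4.98353578e-04, -9.02260380e-01,  4.31191323e-01],
       [-9.27849882e-04,  4.31191609e-01,  9.02259905e-01],
       [-9.99999445e-01,  4.95636330e-05, -1.05204807e-03]]), 'contact_force': array([-0.6698355 ,  0.05949259,  0.07453171]), 'wrist_torque': array([-0.02365357, -0.0047457 ,  0.03911183]), 'opening': 0.09119611544565308}
{'vertical_fov': 55.99293461535895, 'cx': 284.14564069611936, 'cy': 206.77071603015162, 'R': array([[-0.21155304,  0.97731379, -0.01015212],
       [ 0.77488446,  0.16138589, -0.61115355],
       [-0.59565039, -0.13715811, -0.79144695]]), 't': array([ 0.14923741, -0.34440301,  1.38191769])}
{'vertical_fov': 55.261721977449646, 'cx': 280.86121378329227, 'cy': 202.482196679462, 'R': array([[ 0.01944361, -0.99973743,  0.01212519],
       [-0.98280327, -0.02133883, -0.18341862],
       [ 0.18362919, -0.00835036, -0.98296012]]), 't': array([-0.02869138,  0.53037929,  1.06778195])}
{'vertical_fov': 65.70646984690485, 'cx': 276.3454354387078, 'cy': 208.2124581099259, 'mount': array([[ 1.38525683e-03, -2.43676050e-01,  9.69855692e-01,
        -1.51692898e-01],
       [-9.33544205e-04, -9.69856515e-01, -2.43674923e-01,
         6.84574787e-02],
       [ 9.99998605e-01, -5.67850809e-04, -1.57098273e-03,
         1.17507289e-03],
       [ 0.00000000e+00,  0.00000000e+00,  0.00000000e+00,
         1.00000000e+00]])}
```

View pics/scene0.png

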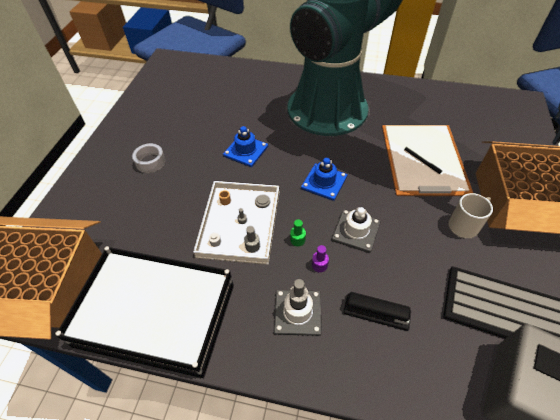

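View pics/top0.png

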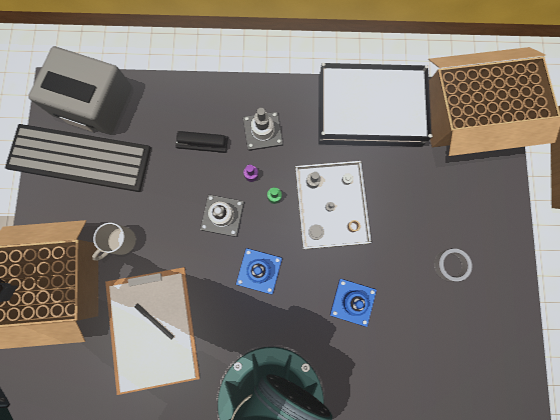

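View pics/wrist0.png

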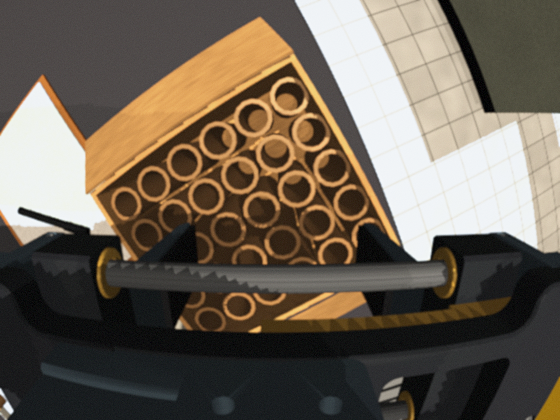

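The cap stands in the tray at top (314,179) / scene (252,238). The open canister is at top (221,213) / scene (358,222). The sealed one is at top (262,125). Next I'll zoom in on both.

Run:
```python
import cv2,pickle,numpy as np
s,d=pickle.load(open("c0.pkl","rb"))
def crop(n,x,y,w=60,h=60,k=6):
    im=d[n]["image"][y:y+h,x:x+w,::-1]
    return cv2.resize(im,None,fx=k,fy=k,interpolation=cv2.INTER_CUBIC)
a=np.hstack([crop("top",290,160),crop("top",195,185)])
b=np.hstack([crop("scene",225,205),crop("scene",328,190)])
cv2.imwrite("pics/za.png",a);cv2.imwrite("pics/zb.png",b)
```

```text
(no output)
```

View pics/za.png

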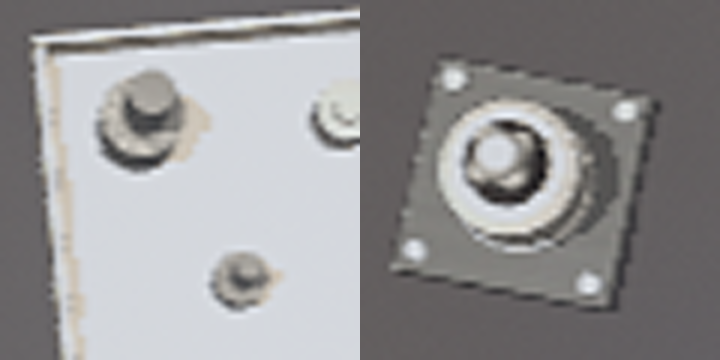

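View pics/zb.png

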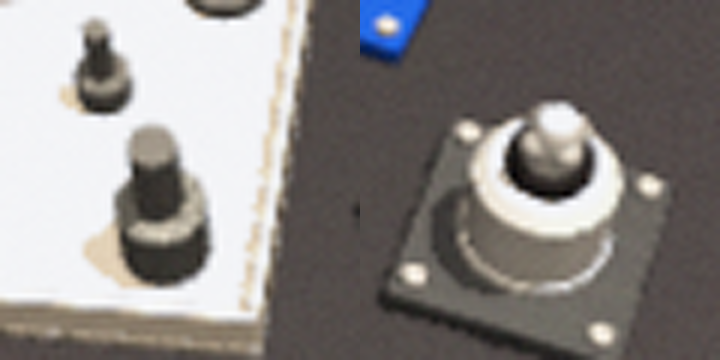

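```bash
cat > h.py <<'E'
import numpy as np,cv2
def ray(c,u,v):
    f=210/np.tan(np.radians(c["vertical_fov"]/2))
    d=np.array([(u-c["cx"])/f,(v-c["cy"])/f,1.0]);R=c["R"]
    return -R.T@c["t"], R.T@d/np.linalg.norm(d)
def onz(c,u,v,z):
    o,d=ray(c,u,v);return o+d*(z-o[2])/d[2]
def tri(*rs):
    A=0;b=0
    for o,d in rs:
        P=np.eye(3)-np.outer(d,d);A=A+P;b=b+P@o
    return np.linalg.solve(A,b)
def wray(c,s,u,v):
    f=210/np.tan(np.radians(c["vertical_fov"]/2))
    x=np.array([u-c["cx"],v-c["cy"]]);r=np.hypot(*x);th=r/f
    d=np.array([*(np.sin(th)*x/max(r,1e-9)),np.cos(th)])
    M=np.array(c["mount"]);R=np.array(s["tool_rot"])
    return R@M[:3,3]+s["position"],R@M[:3,:3]@d
def wonz(c,s,u,v,z):
    o,d=wray(c,s,u,v);return o+d*(z-o[2])/d[2]
E
python3 - <<'E'
import pickle
from h import *
np.set_printoptions(precision=4,suppress=True)
s,d=pickle.load(open("c0.pkl","rb"))
T,S=d["top"],d["scene"]
for nm,a,b,z in (("knob",(315.25,175.4),(250.4,228.75),.085),("neck",(217.6,209.25),(360.9,209.25),.097)):
    print(nm,onz(T,*a,z),onz(S,*b,z),tri(ray(T,*a),ray(S,*b)))
# can white top z=.064 fit ellipse
for n,c,x,y in (("top",T,195,185),("scene",S,328,190)):
    g=c["image"][y:y+60,x:x+60]; m=(g.min(2)>170).astype(np.uint8)
    cs,_=cv2.findContours(m,cv2.RETR_EXTERNAL,cv2.CHAIN_APPROX_NONE)
    k=max(cs,key=cv2.contourArea);e=cv2.fitEllipse(cv2.convexHull(k));print(n,e,cv2.contourArea(k),onz(c,e[0][0]+x,e[0][1]+y,.064))
# screw heads of plate in top
for u,v in ((455,77),(626,110),(414,250),(590,284)):
    print(onz(T,195+(u-360+.5)/6-.5,185+(v+.5)/6-.5,.013))
for n,u,v in (("stopper top",248,266),("weight",343,112)):
    print(n,onz(T,290+u/6-.4,160+v/6-.4,.055 if n[0]=='s' else .035))
E
```

```text
knob [ 0.6014 -0.1099  0.085 ] [ 0.6032 -0.106   0.085 ] [ 0.6017 -0.1084  0.0825]
neck [0.5001 0.1499 0.097 ] [0.4972 0.1524 0.097 ] [0.4995 0.1509 0.0996]
top ((24.14640998840332, 27.391368865966797), (21.85183334350586, 23.031970977783203), 66.81351470947266) 369.0 [0.4969 0.1502 0.064 ]
scene ((30.875083923339844, 28.997446060180664), (18.73299217224121, 24.47943687438965), 102.74029541015625) 156.0 [0.5035 0.1525 0.064 ]
[0.548  0.1848 0.013 ]
[0.5337 0.1023 0.013 ]
[0.4643 0.1999 0.013 ]
[0.4499 0.1161 0.013 ]
stopper top [ 0.5287 -0.1566  0.055 ]
weight [ 0.608  -0.2049  0.035 ]
```

The two views agree to about 4 mm. The cap is at about (0.602, -0.108). The neck is at about (0.4985, 0.151), and the mean of the plate's four screw heads supports that. I'll move above the cap for a closer look.

```bash
python3 -m inch '[-0.4,0.5,-23.6,-21.5,0,0,0, -0.4,0.5,-23.6,-21.5,0,0,0, -0.4,0.5,-23.6,-21.5,0,0,0, -0.4,0.5,-23.6,-21.5,0,0,0, -0.4,0.5,-23.6,-21.5,0,0,0, -0.4,0.5,-23.6,-21.5,0,0,0, -0.4,0.5,-23.6,-21.5,0,0,0, -0.4,0.5,-23.6,-21.5,0,0,0, -0.4,0.5,-23.6,-21.5,0,0,0, -0.4,0.5,-23.6,-21.5,0,0,0, -0.4,0.5,-23.6,-21.5,0,0,0, -0.4,0.5,-23.6,-21.5,0,0,0, -0.4,0.5,-23.6,-21.5,0,0,0, -0.4,0.5,-23.6,-21.5,0,0,0, -0.4,0.5,-23.6,-21.5,0,0,0, -0.4,0.5,-23.6,-21.5,0,0,0, -0.4,0.5,-23.6,-21.5,0,0,0, -0.4,0.5,-23.6,-21.5,0,0,0, -0.4,0.5,-23.6,-21.5,0,0,0, -0.4,0.5,-23.6,-21.5,0,0,0]'
python3 - <<'E'
from plant import robot
import cv2,pickle
s=robot.read_state();c=robot.capture("wrist")
print(s)
cv2.imwrite("pics/w1.png",c["image"][:,:,::-1]);pickle.dump((s,c),open("w1.pkl","wb"))
E
```

```text
time_s: 2.15
position: [0.6021, -0.1067, 0.2204]
tool_rot: [[-0.0, -0.903, 0.43], [0.0, 0.43, 0.903], [-1.0, 0.0, 0.0]]
contact_force: [0.2, -0.2, 0.6]
opening: 0.0639
{'time_s': 2.15, 'joint_positions': array([-2.13541918e-01,  2.57566723e-01,  1.92458129e+00,  7.05852086e-05,
        9.59660855e-01, -1.33977260e+00]), 'qd': array([ 0.00037167, -0.00117924, -0.00325517, -0.00037309, -0.0008158 ,
       -0.00042117]), 'effort': array([-7.50314165e-01, -6.34328985e+01, -4.12818682e+01, -2.43184873e-02,
        8.16722517e-02,  6.85249834e-03]), 'position': array([ 0.6020679 , -0.10670097,  0.22044383]), 'tool_rot': array([[-1.99053549e-04, -9.02780109e-01,  4.30102354e-01],
       [ 1.02317023e-04,  4.30102342e-01,  9.02780131e-01],
       [-9.99999975e-01,  2.23708381e-04,  6.75637595e-06]]), 'contact_force': array([ 0.17646666, -0.24070949,  0.59485218]), 'wrist_torque': array([ 0.00946401, -0.00923907,  0.00484637]), 'opening': 0.06386528591745828}
```

View pics/w1.png

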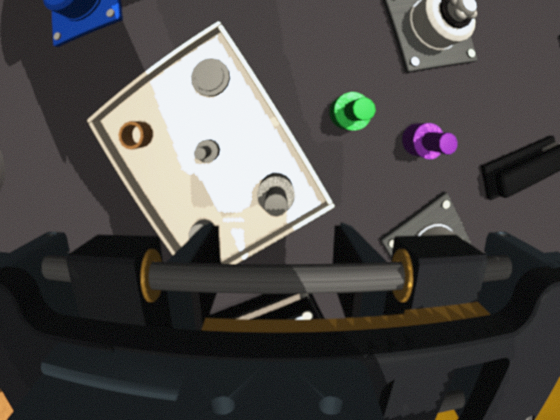

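The wrist view shows the cap centred between the fingers at about (275,197). The open canister is at about (443,20). I'll zoom in on both.

Run:
```python
import pickle
from h import *
s,c=pickle.load(open("w1.pkl","rb"))
def crop(x,y): return cv2.resize(c["image"][y:y+60,x:x+60,::-1],None,fx=6,fy=6,interpolation=cv2.INTER_CUBIC)
cv2.imwrite("pics/zw1.png",np.hstack([crop(245,165),crop(420,0)]))
```

```text
(no output)
```

View pics/zw1.png

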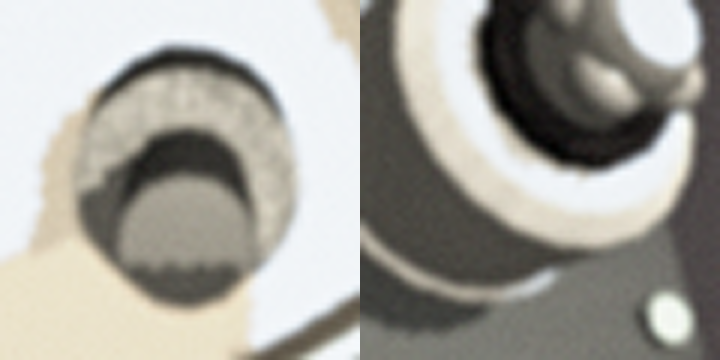

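Run:
```python
import pickle
from h import *
np.set_printoptions(precision=4,suppress=True)
s,c=pickle.load(open("w1.pkl","rb"))
p=lambda u,v,x=245,y=165:(x+(u+.5)/6-.5,y+(v+.5)/6-.5)
print(wonz(c,s,*p(185,238),.085),wonz(c,s,*p(186,176),.041))
a=wonz(c,s,*p(118,238),.085);b=wonz(c,s,*p(252,238),.085);print(np.linalg.norm(a-b))
print("neck",wonz(c,s,*p(660-360,22,420,0),.097))
```

```text
[ 0.602  -0.1068  0.085 ] [ 0.6015 -0.1066  0.041 ]
0.020279858152476665
neck [0.4983 0.1523 0.097 ]
```

The wrist view puts the cap at (0.602, -0.1067), directly under the TCP. The knob measures 20 mm across, about the expected 22 mm. I'll go down to z = 0.067 and grip.

```bash
python3 -m inch '[-0.4,2,0,0,0,0,0, -0.4,4,0,0,0,0,0, -0.4,5.2,0,0,0,0,0, -0.4,5.8,0,0,0,0,0, -0.4,6.13,0,0,0,0,0, -0.4,6.13,0,0,0,0,0, -0.4,6.13,0,0,0,0,0, 1,6.13,0,0,0,0,0, 1,6.13,0,0,0,0,0, 1,6.13,0,0,0,0,0, 1,6.13,0,0,0,0,0, 1,6.13,0,0,0,0,0, 1,6.13,0,0,0,0,0, 1,6.13,0,0,0,0,0]'
```

```text
time_s: 3.6
position: [0.6024, -0.1078, 0.0672]
tool_rot: [[0.0, -0.902, 0.431], [0.0, 0.431, 0.902], [-1.0, -0.0, 0.0]]
contact_force: [-0.1, 0.2, 0.8]
opening: 0.0215
```

Gripped, with the fingers stopped at 21.5 mm. I'll lift, then carry the cap to a standoff by the neck.

```bash
python3 -m inch '[1,-0.5,0,0,0,0,0, 1,-1.5,0,0,0,0,0, 1,-3,0,0,0,0,0, 1,-4.5,0,0,0,0,0, 1,-5.5,0,0,0,0,0, 1,-6,0,0,0,0,0, 1,-6,0,0,0,0,0, 1,-6,0,0,0,0,0, 1,-6,0,0,0,0,0]'
python3 - <<'E'
from plant import robot
import cv2,pickle
s=robot.read_state();print(s["position"],s["tool_rot"],s["contact_force"])
d={}
for n in ("wrist","scene"):
    d[n]=robot.capture(n);cv2.imwrite(f"pics/{n}2.png",d[n]["image"][:,:,::-1])
pickle.dump((s,d),open("c2.pkl","wb"))
E
```

```text
time_s: 4.5
position: [0.6016, -0.1076, 0.2156]
tool_rot: [[-0.002, -0.902, 0.431], [0.001, 0.431, 0.902], [-1.0, 0.002, -0.001]]
contact_force: [-0.8, 0.2, 0.2]
opening: 0.0215
[ 0.60159996 -0.10759635  0.21555151] [[-2.34266607e-03 -9.02265158e-01  4.31175251e-01]
 [ 5.12009122e-04  4.31175296e-01  9.02268032e-01]
 [-9.99997125e-01  2.33447837e-03 -5.48131743e-04]] [-0.81461478  0.17696379  0.19052734]
```

View pics/wrist2.png

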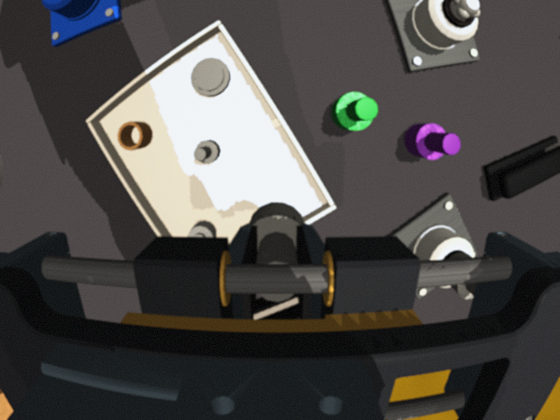

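The cap is held upright and the tray is otherwise undisturbed. I'll move to a standoff beside the neck, where the wrist camera can see the neck next to the held cap.

```bash
python3 -m inch '[1,0,1,1.3,0,0,0, 1,0,2,2.6,0,0,0, 1,0,3,3.9,0,0,0, 1,0,4,5.2,0,0,0, 1,0,5,6.5,0,0,0, 1,0,5.6,7.3,0,0,0, 1,0,5.8,7.56,0,0,0, 1,0,5.8,7.56,0,0,0, 1,0,5.8,7.56,0,0,0, 1,0,5.8,7.56,0,0,0]'
python3 - <<'E'
from plant import robot
from h import *
import pickle
s=robot.read_state();print(s["position"],s["tool_rot"],s["contact_force"])
d={}
for n in ("wrist","scene","top"):
    d[n]=robot.capture(n);cv2.imwrite(f"pics/{n}3.png",d[n]["image"][:,:,::-1])
pickle.dump((s,d),open("c3.pkl","wb"))
c=d["wrist"]["image"][60:270,170:400,::-1]
cv2.imwrite("pics/zw3.png",cv2.resize(c,None,fx=2.8,fy=2.8,interpolation=cv2.INTER_CUBIC))
c=d["scene"]["image"][130:270,280:440,::-1]
cv2.imwrite("pics/zs3.png",cv2.resize(c,None,fx=4,fy=4,interpolation=cv2.INTER_CUBIC))
E
```

```text
time_s: 5.6
position: [0.5533, 0.1242, 0.217]
tool_rot: [[-0.0, -0.902, 0.432], [-0.0, 0.432, 0.902], [-1.0, 0.0, -0.0]]
contact_force: [0.3, 0.4, 0.2]
opening: 0.0219
[0.55330713 0.12423875 0.21700024] [[-2.57646350e-04 -9.01778068e-01  4.32199317e-01]
 [-1.54146422e-04  4.32199362e-01  9.01778070e-01]
 [-9.99999955e-01  1.65717850e-04 -2.50360451e-04]] [0.34647789 0.35423807 0.15051042]
```

View pics/zw3.png

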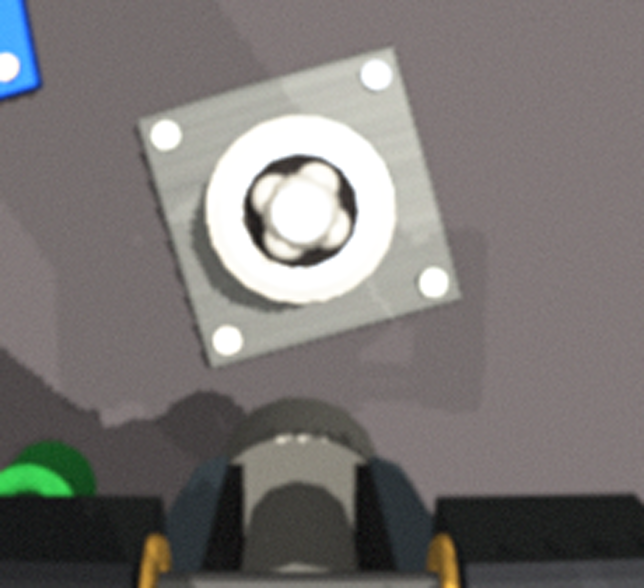

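View pics/zs3.png

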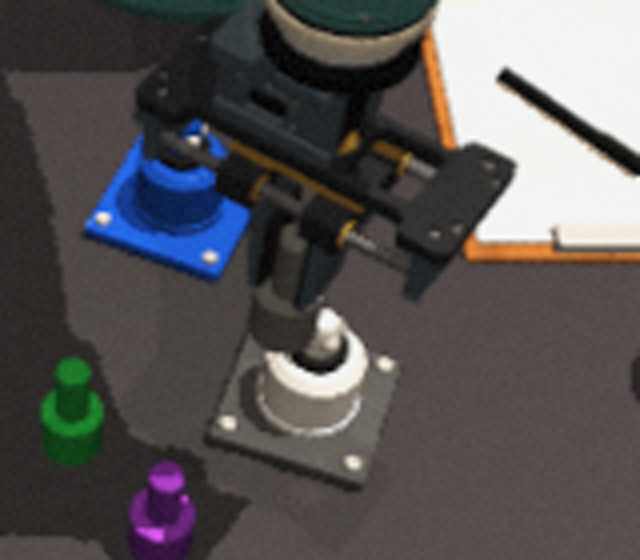

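Run:
```python
import pickle
from h import *
np.set_printoptions(precision=4,suppress=True)
s,d=pickle.load(open("c3.pkl","rb"));c=d["wrist"]
p=lambda u,v:(170+(u+.5)/2.8-.5,60+(v+.5)/2.8-.5)
for n,u,v,z in (("necktop",300,213,.097),("can",302,208.5,.064),("ring",300.5,211,.072),("screws",301.2,208.5,.013)):
    q=wonz(c,s,*p(u,v),z);print(n,q,"tool delta",s["tool_rot"].T@(q-s["position"]))
for n,u,v,z in (("shoulder L",228,460,.191),("shR",375,460,.191),("shtop",301,398,.191),("knobL",247,530,.2),("knobR",357,530,.2),("shmid",301.5,460,.191)):
    q=wonz(c,s,*p(u,v),z);print(n,"tool delta",s["tool_rot"].T@(q-s["position"]))
```

```text
necktop [0.4978 0.1521 0.097 ] tool delta [0.12   0.0621 0.0012]
can [0.4974 0.1531 0.064 ] tool delta [0.153  0.0629 0.0019]
ring [0.4978 0.1523 0.072 ] tool delta [0.145  0.0622 0.0014]
screws [0.4981 0.1525 0.013 ] tool delta [0.204  0.0619 0.0017]
shoulder L tool delta [ 0.026   0.0145 -0.0136]
shR tool delta [0.026  0.0145 0.0165]
shtop tool delta [0.026  0.0275 0.0014]
knobL tool delta [ 0.017   0.0027 -0.0094]
knobR tool delta [0.017  0.0027 0.0125]
shmid tool delta [0.026  0.0145 0.0015]
```

Run:
```python
import pickle
from h import *
np.set_printoptions(precision=4,suppress=True)
s,d=pickle.load(open("c3.pkl","rb"));c=d["wrist"]
p=lambda u,v:(170+(u+.5)/2.8-.5,60+(v+.5)/2.8-.5)
for n,u,v,dx in (("rim",301,398,.062),("shoulder",301,437,.026),("knobtopfront",301,482,-.018),("knobbasefront",301,482,.026)):
    q=wonz(c,s,*p(u,v),s["position"][2]-dx);print(n,"tool delta",s["tool_rot"].T@(q-s["position"]))
```

```text
rim tool delta [0.062  0.0192 0.0014]
shoulder tool delta [0.026  0.0194 0.0014]
knobtopfront tool delta [-0.018   0.0243  0.0013]
knobbasefront tool delta [0.026  0.0098 0.0014]
```

Neck and cap share the same sideways bias of 1.4 mm, so their relative offset in tool z is about 0. The relative shift in tool y is 62 to 62.5 mm. I'll move over the neck and stop with the mouth just above it.

```bash
python3 -m inch '[1,0,1,0,0,0,0, 1,0,2,0,0,0,0, 1,0,2.48,0,0,0,0, 1,0,2.48,0,0,0,0, 1,0,2.48,0,0,0,0, 1,1,2.48,0,0,0,0, 1,1.7,2.48,0,0,0,0, 1,2,2.48,0,0,0,0, 1,2,2.48,0,0,0,0, 1,2,2.48,0,0,0,0]'
python3 - <<'E'
from plant import robot
from h import *
import pickle
s=robot.read_state();print(s["position"],s["contact_force"])
d={}
for n in ("scene","top"):
    d[n]=robot.capture(n)
pickle.dump((s,d),open("c4.pkl","wb"))
a=cv2.resize(d["scene"]["image"][140:260,310:410,::-1],None,fx=4,fy=4,interpolation=cv2.INTER_CUBIC)
b=cv2.resize(d["top"]["image"][150:270,170:270,::-1],None,fx=4,fy=4,interpolation=cv2.INTER_CUBIC)
cv2.imwrite("pics/z4.png",np.hstack([a,b]))
E
```

```text
time_s: 6.75
position: [0.4978, 0.1519, 0.1677]
tool_rot: [[0.001, -0.902, 0.431], [0.0, 0.431, 0.902], [-1.0, -0.0, 0.0]]
contact_force: [0.2, -0.2, -0.6]
opening: 0.0215
[0.49784572 0.15193162 0.16773455] [ 0.20148174 -0.18830319 -0.56020677]
```

View pics/z4.png

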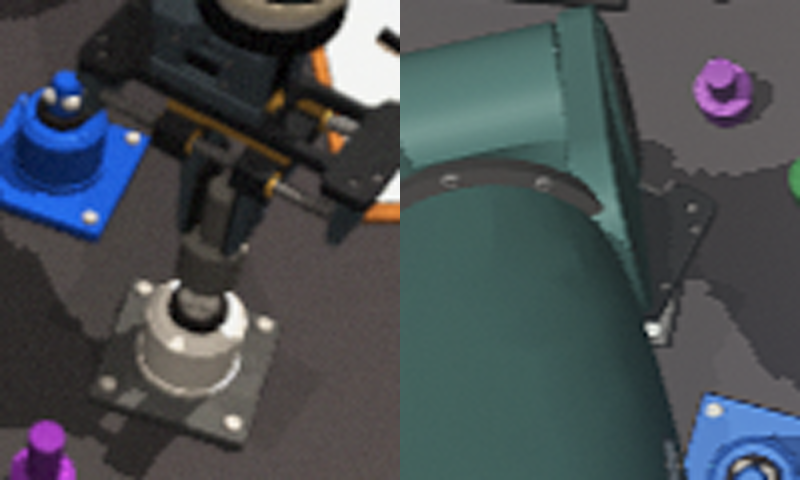

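The scene view shows the cap lined up over the neck. I'll lower it onto the taper and down to the balls, watching the force.

```bash
python3 -m inch '[1,0.2,0,0,0,0,0, 1,0.35,0,0,0,0,0, 1,0.5,0,0,0,0,0, 1,0.5,0,0,0,0,0]'; python3 -m inch '[1,0.08,0,0,0,0,0, 1,0.16,0,0,0,0,0, 1,0.16,0,0,0,0,0]'
```

```text
time_s: 7.25
position: [0.4968, 0.1519, 0.1541]
tool_rot: [[-0.001, -0.902, 0.431], [-0.0, 0.431, 0.902], [-1.0, 0.001, -0.001]]
contact_force: [0.6, -0.2, -0.1]
opening: 0.0215
time_s: 7.55
position: [0.4974, 0.152, 0.1509]
tool_rot: [[0.0, -0.902, 0.431], [0.0, 0.431, 0.902], [-1.0, -0.0, 0.0]]
contact_force: [-0.8, -0.7, 4.0]
opening: 0.0211
```

The lip has met the balls: mouth about 8 mm below neck_top, 4 N, small side force. I'll push on through.

```bash
python3 -m inch '[1,0.1,0,0,0,0,0, 1,0.2,0,0,0,0,0, 1,0.2,0,0,0,0,0]'; python3 -m inch '[1,0.1,0,0,0,0,0, 1,0.2,0,0,0,0,0, 1,0.2,0,0,0,0,0]';python3 -m inch '[1,0.1,0,0,0,0,0, 1,0.2,0,0,0,0,0, 1,0.2,0,0,0,0,0]'
```

```text
time_s: 7.85
position: [0.4975, 0.1521, 0.1459]
tool_rot: [[0.001, -0.902, 0.431], [0.0, 0.431, 0.902], [-1.0, -0.001, 0.0]]
contact_force: [0.2, -0.4, -0.6]
opening: 0.0215
time_s: 8.15
position: [0.4966, 0.1519, 0.1398]
tool_rot: [[-0.001, -0.902, 0.431], [-0.0, 0.431, 0.902], [-1.0, 0.001, -0.001]]
contact_force: [1.7, 0.7, -13.0]
opening: 0.0212
time_s: 8.45
position: [0.4971, 0.152, 0.1355]
tool_rot: [[-0.0, -0.902, 0.431], [-0.0, 0.431, 0.902], [-1.0, 0.0, -0.0]]
contact_force: [-0.7, 0.1, -0.2]
opening: 0.0214
```

At about 19 mm the force turned to a downward pull of 13 N, which is the click. Next I'll squeeze the ring.

```bash
python3 -m inch '[1,0.06,0,0,0,0,0, 1,0.12,0,0,0,0,0, 1,0.12,0,0,0,0,0,1,0.12,0,0,0,0,0]'; python3 -m inch '[1,0.06,0,0,0,0,0, 1,0.08,0,0,0,0,0, 1,0.08,0,0,0,0,0, 1,0.08,0,0,0,0,0]'; python3 -c "
from plant import robot
for i in range(6):
    s=robot.read_state();print(s['position'],s['contact_force']); robot.capture('top')"
```

```text
time_s: 8.85
position: [0.4974, 0.1521, 0.133]
tool_rot: [[0.001, -0.902, 0.431], [0.0, 0.431, 0.902], [-1.0, -0.0, 0.0]]
contact_force: [0.3, 1.1, 3.5]
opening: 0.0213
time_s: 9.25
position: [0.4975, 0.1521, 0.1311]
tool_rot: [[0.001, -0.902, 0.431], [0.0, 0.431, 0.902], [-1.0, -0.001, 0.0]]
contact_force: [-1.4, -0.7, 7.9]
opening: 0.0215
[0.49748879 0.15212958 0.13107694] [-1.41436473 -0.70520343  7.9385578 ]
[0.49750397 0.15211015 0.13108378] [-0.61036878 -1.11513121  7.78973758]
[0.49747152 0.15210765 0.13107647] [-1.02455509 -0.06948334  8.06977689]
[0.49747836 0.15207872 0.13105275] [-1.07607228 -0.77572705  7.05765027]
[0.49748945 0.15212246 0.13107776] [-0.55156561 -0.65867494  7.88138938]
[0.49750428 0.15211211 0.13109848] [-1.61763785  0.53641185  8.01312608]
```

7.8 N corresponds to about 2.5 mm of squeeze. I'll add 1 mm for margin, then look.

```bash
python3 -m inch '[1,0.04,0,0,0,0,0, 1,0.04,0,0,0,0,0, 1,0.04,0,0,0,0,0, 1,0.04,0,0,0,0,0,1,0.04,0,0,0,0,0,1,0.04,0,0,0,0,0,1,0.04,0,0,0,0,0]'
python3 - <<'E'
from plant import robot
from h import *
for i in range(6):
    s=robot.read_state();print(s["position"],s["contact_force"],s["opening"])
    c=robot.capture("wrist")
d=robot.capture("scene")
a=cv2.resize(d["image"][140:260,300:420,::-1],(400,400),interpolation=cv2.INTER_CUBIC)
b=cv2.resize(c["image"][60:260,180:380,::-1],(400,400),interpolation=cv2.INTER_CUBIC)
cv2.imwrite("pics/z5.png",np.hstack([a,b]));cv2.imwrite("pics/s5.png",d["image"][:,:,::-1])
E
```

```text
time_s: 10.25
position: [0.4975, 0.1521, 0.1302]
tool_rot: [[0.001, -0.902, 0.431], [0.0, 0.431, 0.902], [-1.0, -0.001, 0.0]]
contact_force: [-2.4, -0.0, 11.4]
opening: 0.0216
[0.49751312 0.15211157 0.13020232] [-2.44973606 -0.04996525 11.38318576] 0.021598955544315672
[0.4975244  0.15211214 0.13020681] [-1.35636135 -1.35190538 10.7204659 ] 0.021275232098551315
[0.49754655 0.15212765 0.13021558] [-2.3945291  -0.04736063 10.24674715] 0.02145780737635901
[0.49752688 0.15210219 0.13017993] [-1.89836587 -0.60463535 10.53504761] 0.021729842722280353
[0.49752063 0.15210785 0.13019161] [-1.78241239 -0.28570342 10.25602459] 0.02148242916311498
[0.49753295 0.15210683 0.1302154 ] [-1.54047222 -1.04473389 10.27188573] 0.021213951833801422
```

View pics/z5.png

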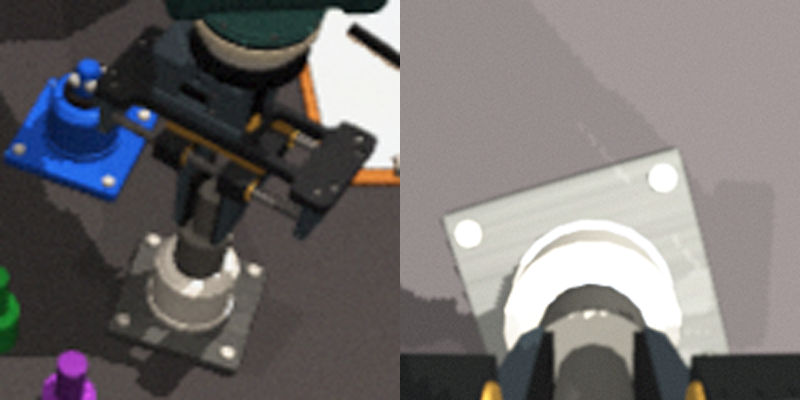

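View pics/s5.png

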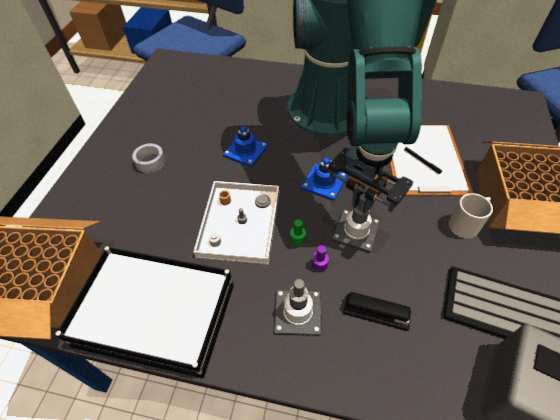

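The cap sits concentric and upright on the neck at scene (358,220), and all the bystanders are where they started. The push is steady at about 10.4 N, or roughly 3.5 mm of squeeze. I'm handing in.

```bash
python3 -c "
from plant import robot
print(robot.hand_in()); s=robot.read_state();print(s['time_s'],s['position'],s['contact_force'],s['opening'])"
```

```text
the job is handed in; nothing more can be done
None
the job is handed in; nothing more can be done
```

The cap is on the open canister's neck, clicked past the balls, and I handed in at about 10.6 s with the gripper still holding it down. The hand-in gave no verdict, and no state could be read afterwards.

- **Grip and lift:** I gripped the cap by its knob in the tray, with the fingers stopping at 21.5 mm, and lifted it clear.
- **Click:** Pressing straight down, the force turned to a 13 N downward pull at about 19 mm of travel. I only sampled the force between steps, so the peak of the push past the balls was never read.
- **Final hold:** In the last readings the push was steady at 10.2–11.4 N, which works out to about 3.5 mm of ring squeeze. The drop in tool height also gives about 3.5 mm. The tool stood still at (0.4975, 0.1521, 0.1302), with about 2 N of side force.
- **Last pictures:** The cap looked upright and concentric on the can, and every bystander was where it began.
- **Disagreement:** The first neck positions from the three cameras differed by up to about 4 mm. I used the offset between cap and neck within one wrist picture for the final alignment, and the fit confirmed it.

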